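# Put the rivet setters back in the graded block

## Robot

A 7-joint arm with a two-finger parallel gripper is mounted at the origin on the work surface. World frame = base frame: x ahead of the robot, y to its left, z up, the work surface at z = 0. Lengths are in m, angles in rad, forces in N, time in s.
With the tool pointing down it reaches from about 0.425 to 0.925 m from the base axis. Payload 6.8 kg.
Tool frame: the origin (TCP) lies midway between the tips of the shut fingers; the grasp point (between the pads) lies r.tcp_to_grasp behind it (r.tcp_to_grasp is the distance from the TCP to the grasp point, in m); x points along the fingers, y is the direction in which the jaws open and shut, and the axes are right-handed (so a half turn about x gives the same grasp; the last joint's range is limited). The gripper opens to 85 mm and grips with 20 to 120 N. Pads are 22 mm wide; open, the fingers measure 114 mm over their backs; the gripper's body (76 mm by 85 mm) begins 54 mm behind the grasp point. The pads swing forward as they close: fully open they stand 13 mm farther back than shut.
Start: joints at [1.112, 0.477, 0.022, 1.555, -0.011, 1.109, -0.083], TCP at [0.232, -0.634, 0.231] pointing down, gripper open.
Joint ranges: [-2.96, 2.96], [-0.34, 2.1], [-1.41, 1.46], [0.24, 2.44], [-1.37, 4.51], [0.17, 1.92], [-2.96, 2.96]. Speed limits (rad/s): [2.39, 2.39, 3.14, 3.14, 3.14, 3.14, 3.14].

## Interface

Orientations are given as a rotation vector (axis times angle).
In Python, from bench import r, grab_frame, search_frame, cut_out, pinpoint gives the robot as it stands. The module is installed in compiled form; this text tells all that it offers.
- The arm moves only by the tool apply_moves, never from a script. Its argument "commands" is a list of rows, each a list of 7 numbers: the finger opening in mm, from 0 to 85.4, then the shift along the tool's x, y, z in mm, then the turn, a rotation vector about the tool's x, y, z in rad. A call has 1 to 20 rows; each row is the pose to reach, as a shift and turn from the pose commanded when the call began, along the tool's axes at that moment; what a row does not reach only later rows make up. A row lasts 1/10 s, in which the tool goes at most 50 mm and 8.59 degrees, less where a joint would pass 70% of its speed; a pose out of reach is approached as far as the arm can. A call with a gripper value outside its range is refused whole. The fingers move at their own pace and stop on an object; "force" is the grip in N (left out, the last holds). Time passes only in rows, so rows that repeat a pose let the fingers close. It gives the time, the measured TCP pose, the force and the opening at its end, in the units of the state.
- r.get_obs(): the state, without advancing time (a new reading comes with each control period).
- grab_frame(name): name is "scene" or "top" or "wrist"; returns a dict with "pixels" (400x640x3 uint8, red, green, blue), "mtx" (3x3 intrinsics, pixels), "position" and "rotation" of the camera in the world; the wrist camera has in their place "T_tool_cam" (4x4, takes a point from camera to tool coordinates, whose origin is the TCP and whose axes are the tool frame's). Camera axes: x right, y down, z forward; pixel columns grow to the right and rows downward; lengths in m; the calibration is good to about 2 mm. A picture is of the moment at which its call begins: read the wrist's pose just before it. There is no depth.
- r.hand_in(): hands the job in, once; it reports no verdict.
Trained networks look in the newest picture that a camera, given by its name, has taken for a name from the list of things; names that differ only in an ending like _2 or _b are one class to them, and where a whole thing is asked for, a point or a joint stands for the part that bears it (a point fixed in the world has none). Each returns a list of dicts, best first, with "confidence" (0 to 1); they miss things now and then, are a little off and sometimes report something else, mostly with a low value. They report only what shows in the picture. A call takes as long as a camera call. They do not tell look-alikes from the thing itself.
- search_frame(label, camera): "point" ([column, row] as shares, 0 to 1, of the picture: columns of its width, rows of its height, amid what is visible of it).
- cut_out(label, camera): "pixels" (400x640 bool, what is visible of it) and "point" ([column, row] as shares, 0 to 1, of the picture: columns of its width, rows of its height, amid what is visible of it).
- pinpoint(label, camera): "point" ([column, row] as shares, 0 to 1, of the picture: columns of its width, rows of its height: a listed point, or the origin of a listed thing).
The state is a dict: "clock": time; "joints": joint angles; "qvel": joint speeds; "tau": joint torques, N m; "tcp_pos": TCP position; "orientation": TCP orientation; "contact_force": force on the tool from outside, world axes, zero at the start; "moment": the same for the moment, N m; "grip_width": finger opening in m.
Only numpy, scipy, OpenCV 4.12 (cv2) and the standard library are available. Lean on these libraries where they do the work, as an engineer would, in place of code of your own. Each camera call takes 0.05 s, during which the arm holds its last target.

## Task

Two steel rivet setters have been left standing on the cutting mat. Put each one back, upright, in the hole of the beech block that fits its diameter and slide it down until it stands fully home on the bottom of its hole. Feel for the hole gently instead of forcing it, and leave the other setters and tools where they are.

Things in the scene. Friction and masses are not known exactly. Their poses are not given: they have to be found in the camera images.
- rod13_center (a point): The thinner of the two steel setters out on the mat: a plain round rod, diameter 13 mm, 95 mm long, about 0.1 kg, both ends flat with a 1.2 mm bevel, a dark knurled band on its upper half (48 to 82 mm above its lower end). The point is its centre, 47.5 mm above its lower end; its z axis is the rod's axis, up. It belongs in the 13 mm hole.
- rod16_center (a point): The thicker of the two setters out on the mat: the same, but diameter 16 mm, about 0.15 kg, also 95 mm long with a 1.2 mm bevel. The point is its centre, 47.5 mm above its lower end; z axis along the rod, up. It belongs in the 16 mm hole.
- rail_mid (a point): Middle of the aluminium rail screwed to the bench (400 x 44 mm); the point is on its top face, 20 mm above the bench; y axis along the rail to its thin-hole end, z up. A beech block 64 mm wide, 224 long, 46 tall is clamped on it, on the rail's middle line, but along the rail its middle was set by eye: anywhere up to 18 mm either side of this point, not measured. It cannot slide.
- mat: Green cutting mat, 240 x 200 x 3 mm, fixed on the bench; origin at the centre of its underside.
- mallet: Bystander: mallet lying on the bench, head 85 mm long and 70 mm thick, handle about 170 mm along its -x axis; origin on the bench under its head.
- glue: Bystander: glue jar with red cap, 60 mm across, 85 mm tall; origin at its underside.
- tape: Bystander: yellow roll of tape lying flat, 90 mm across, 24 mm tall; origin at its underside.
- cone: Bystander: wooden cone 68 mm across at the foot, 200 mm tall; origin at its underside.
- rail_left (a point): Rail end on the thin-hole side, on the top face, 200 mm along y from rail_mid. The block has five round upright holes in one row on its middle line, 40 mm apart; from the BLOCK's own middle they lie along the rail's y at +80 mm (10 mm hole), +40 (13 mm), 0 (16 mm), -40 (19 mm), -80 (22 mm). 13, 16 and 19 are empty.
- rail_right (a point): Rail end on the thick-hole side, on the top face, 200 mm from rail_mid. The block's flat top is 46 mm above the rail's top face. Each hole is 1.2 mm wider than its setter, 30 mm deep: its flat bottom is 16 mm above the rail's top face and a 95 mm setter that is home shows 65 mm. Rigid: beech and polished steel mark if pressed together with over 35 N.
- rod10 (a joint): Bystander: 10 mm setter, 78 mm long, standing in the 10 mm hole of the block (48 mm of it showing). The value is how far it is lifted out of its hole, in m; 0 when home.
- rod22 (a joint): Bystander: 22 mm setter, 95 mm long, standing in the 22 mm hole of the block (65 mm of it showing). The value is how far it is lifted out of its hole, in m; 0 when home.
Mind the look-alikes: they are no part of the job. Leave any red look-alike of the part that bears rod16_center alone.

How it is judged:
At the end, for the whole second after the job is handed in: Both setters stand released and at rest in their own holes: lower end within 2 mm of the bottom, tilt under 0.1 rad, within 4 mm of the rail's middle line; the other two setters home in their holes (lifted under 4 mm) and mallet, glue, tape and cone within 20 mm of where they started (z of rod13_center in the frame of rail_mid between 0.058 and 0.0655 m and y of rod13_center in the frame of rail_mid between 0.0205 and 0.0595 m and x of rod13_center in the frame of rail_mid between -0.004 and 0.004 m and angle between each of rod13_center, rod16_center's own z axis and vertical below 0.1 rad and linear speed of each of rod13, rod16 below 0.02 m/s and z of rod16_center in the frame of rail_mid between 0.058 and 0.0655 m and y of rod16_center in the frame of rail_mid between -0.0195 and 0.0195 m and x of rod16_center in the frame of rail_mid between -0.004 and 0.004 m and value of joint each of rod10, rod22 below 0.004 m and distance of each of mallet, glue, tape, cone from where it was at the start of the episode below 0.02 m); the robot touches nothing.
It fails at once if The 13 mm setter is pushed against the block with more than 35 N (contact force between rod13 and rail above 35 N).
It fails at once if The 16 mm setter is pushed against the block with more than 35 N (contact force between rod16 and rail above 35 N).
It fails at once if Another setter is pulled up out of its hole by more than 10 mm (value of joint any of rod10, rod22 above 0.01 m).
It fails at once if The mallet, glue, tape or cone is pushed more than 30 mm or the jar or cone is tipped over (distance of any of mallet, glue, tape, cone from where it was at the start of the episode above 0.03 m or angle between any of glue, cone's own z axis and vertical above 0.5 rad).
It also fails if it takes over 72 s, if anything falls off the work surface, if the arm or the gripper's body presses on something with over 40 N, if the wrist force passes 120 N, or if a joint passes its speed limit or range.

## Working session

There is one attempt and no reset: what is moved stays moved. The work goes in short steps, Python scripts to look and compute and a tool call to move; the robot and the scene stay as the last step left them, time stands still between calls to the robot, and variables do not carry over. Pictures are saved under pics/ and viewed, and the job is handed in when it is done.

Besides the shell and the picture viewer there is one more tool, called after "Call:" as a command line: name --pt "numbers of a row" for each row, then --argument value for the rest. apply_moves: Moves the arm, as the interface text tells. Its arguments: {"type":"object","properties":{"commands":{"type":"array"},"force":{"type":"number"}},"required":["commands"]}

```bash
mkdir -p pics; cat > h.py <<'E'
import numpy as np, cv2
from bench import r, grab_frame, search_frame, cut_out, pinpoint
from scipy.spatial.transform import Rotation as R
def save(n,f): cv2.imwrite('pics/%s.png'%n, f['pixels'][:,:,::-1])
E
python3 - <<'E'
from h import *
print(r.get_obs(), r.tcp_to_grasp)
for c in ['scene','top','wrist']:
    f=grab_frame(c); save(c+'0',f); np.savez(c+'0.npz',**f)
    print(c,{k:np.round(v,4).tolist() for k,v in f.items() if k!='pixels'})
    for n in ['rod13_center','rod16_center','rail_mid','rail_left','rail_right','rod10','rod22','mat']:
        print(n,[(np.round(np.array(d['point'])*[640,400],1).tolist(),round(d['confidence'],2)) for d in pinpoint(n,c)])
E
```

```text
{'clock': 0.0, 'joints': array([ 1.11188872,  0.47781886,  0.02233635,  1.55647067, -0.01143722,
        1.10926365, -0.0830556 ]), 'qvel': array([ 0.000449  ,  0.0003991 , -0.00077301, -0.00112561,  0.00022615,
        0.00112249, -0.00065979]), 'tau': array([ 3.31865604e-04, -5.96441960e+01,  1.60829745e+00, -2.81195372e+01,
        1.25467975e-02,  9.21240920e-03, -1.95803676e-05]), 'tcp_pos': array([ 0.23173549, -0.6333452 ,  0.23030496]), 'orientation': array([ 2.0307499 ,  0.3619106 , -2.03179475]), 'contact_force': array([0.48241386, 0.12564523, 0.43603125]), 'moment': array([-0.05944572,  0.02902875, -0.01807933]), 'grip_width': 0.08510755105578735} 0.0187
scene {'mtx': [[452.0087, 0.0, 313.742], [0.0, 452.0087, 204.255], [0.0, 0.0, 1.0]], 'position': [1.0969, 0.6381, 0.7184], 'rotation': [-0.9519, -2.4191, 1.1642]}
rod13_center [([389.5, 250.1], 0.48)]
rod16_center [([481.7, 251.3], 0.71), ([434.3, 239.2], 0.69), ([480.2, 273.2], 0.65), ([275.0, 280.3], 0.44)]
rail_mid [([269.8, 178.0], 0.92)]
rail_left [([338.1, 209.7], 0.63)]
rail_right [([219.7, 156.1], 0.68)]Traceback (most recent call last):
  File "<stdin>", line 7, in <module>
ValueError: it knows: cone, glue, mallet, mat, rail_left, rail_mid, rail_right, rod13_center, rod16_center, tape
```

```bash
python3 - <<'E'
from h import *
for c in ['top','wrist','scene']:
    f=grab_frame(c); save(c+'0',f); np.savez(c+'0.npz',**f)
    print(c,{k:np.round(v,4).tolist() for k,v in f.items() if k!='pixels'})
    if c=='scene': continue
    for n in ['rod13_center','rod16_center','rail_mid','rail_left','rail_right']:
        print(n,[(np.round(np.array(d['point'])*[640,400],1).tolist(),round(d['confidence'],2)) for d in pinpoint(n,c)])
print(r.get_obs()['clock'])
E
```

```text
top {'mtx': [[467.5865, 0.0, 323.2202], [0.0, 467.5865, 200.0379], [0.0, 0.0, 1.0]], 'position': [0.439, 0.0261, 1.4385], 'rotation': [-2.1934, 2.1669, -0.0802]}
rod13_center [([271.7, 203.7], 0.45)]
rod16_center [([207.3, 247.3], 0.53), ([196.6, 221.0], 0.52), ([237.9, 232.5], 0.51)]
rail_mid [([389.2, 199.9], 0.82)]
rail_left [([321.8, 213.0], 0.73), ([386.9, 204.0], 0.22)]
rail_right [([448.9, 191.9], 0.95)]
wrist {'mtx': [[341.3245, 0.0, 320.1963], [0.0, 341.3245, 197.6809], [0.0, 0.0, 1.0]], 'T_tool_cam': [[-0.0003, -0.2942, 0.9557, -0.1419], [1.0, -0.0002, 0.0002, 0.0003], [0.0002, 0.9557, 0.2942, -0.0756], [0.0, 0.0, 0.0, 1.0]]}
rod13_center []
rod16_center []
rail_mid []
rail_left []
rail_right []
scene {'mtx': [[452.0087, 0.0, 313.742], [0.0, 452.0087, 204.255], [0.0, 0.0, 1.0]], 'position': [1.0969, 0.6381, 0.7184], 'rotation': [-0.9519, -2.4191, 1.1642]}
0.95
```

View pics/scene0.png

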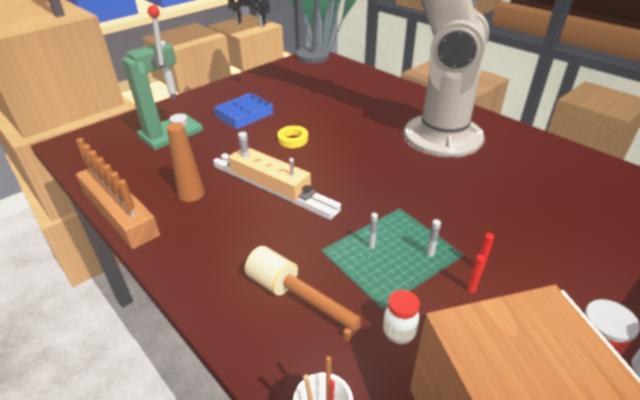

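View pics/top0.png

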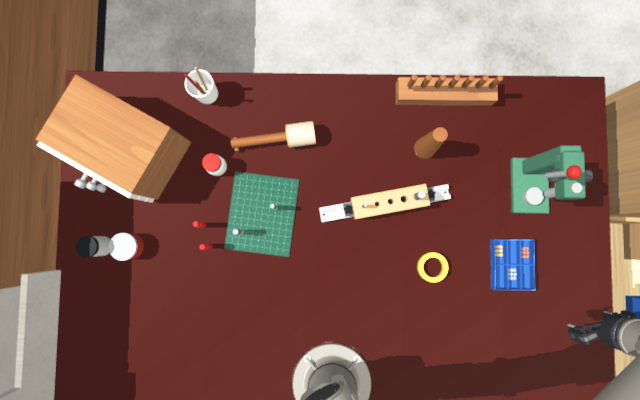

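View pics/wrist0.png

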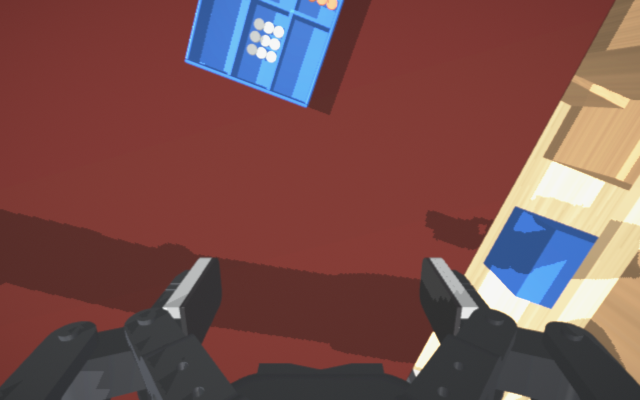

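```bash
cat >> h.py <<'E'
def ray(f,p):
    M=R.from_rotvec(f['rotation']).as_matrix() if np.size(f['rotation'])==3 else np.array(f['rotation'])
    d=M@np.linalg.inv(f['mtx'])@np.array([p[0],p[1],1.]); return np.array(f['position']),d/np.linalg.norm(d)
def tri(rs):
    A=sum(np.eye(3)-np.outer(d,d) for o,d in rs); b=sum((np.eye(3)-np.outer(d,d))@o for o,d in rs)
    X=np.linalg.solve(A,b); return X,[np.linalg.norm(np.cross(X-o,d)) for o,d in rs]
def proj(f,X):
    M=R.from_rotvec(f['rotation']).as_matrix(); p=f['mtx']@(M.T@(np.array(X)-f['position'])); return p[:2]/p[2]
def atz(ry,z): o,d=ry; return o+d*(z-o[2])/d[2]
E
python3 - <<'E'
from h import *
S=dict(np.load('scene0.npz'));T=dict(np.load('top0.npz'))
for n,a,b in [('r13c',(389.5,250.1),(271.7,203.7)),('r16c',(434.3,239.2),(237.9,232.5)),('red',(481.7,251.3),(196.6,221)),('mid',(269.8,178),(389.2,199.9)),('left',(338.1,209.7),(321.8,213)),('right',(219.7,156.1),(448.9,191.9))]:
    X,e=tri([ray(S,a),ray(T,b)]); print(n,np.round(X,4),np.round(e,4))
def crop(f,n,x0,x1,y0,y1,s):
    c=cv2.resize(f['pixels'][y0:y1,x0:x1,::-1],None,fx=s,fy=s,interpolation=cv2.INTER_CUBIC); cv2.imwrite('pics/%s.png'%n,c)
crop(T,'ct',190,460,180,260,2.9)
crop(S,'cs',200,500,130,310,2.6)
E
```

```text
r13c [0.5242 0.2046 0.014 ] [0.0193 0.0193]
r16c [0.4468 0.284  0.0488] [0.0002 0.0002]
red [0.4752 0.3943 0.1123] [0.0047 0.0047]
mid [ 0.5475 -0.1644  0.0279] [0.0045 0.0045]
left [0.5041 0.0415 0.0184] [0.0076 0.0076]
right [ 0.5778 -0.3492  0.0233] [0.0001 0.0001]
```

View pics/ct.png

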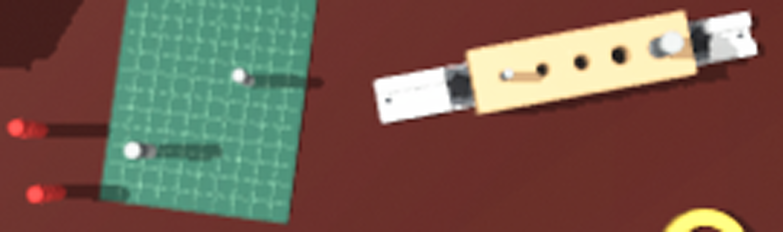

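View pics/cs.png

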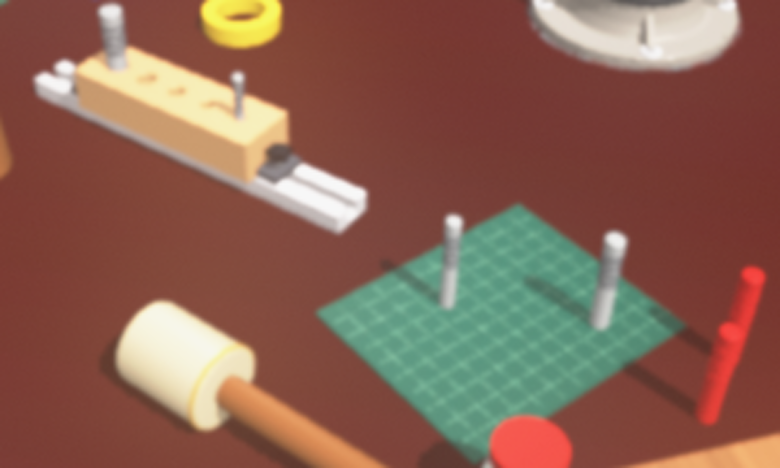

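```bash
python3 - <<'E'
from h import *
S=dict(np.load('scene0.npz'));T=dict(np.load('top0.npz'))
for n,a,b in [('r13top',(374.6,214.6),(272.4,205.9)),('r16top',(436.5,221.9),(235.9,231.7)),('redA',(752/2.6+200,275/2.6+130),(35/2.9+190,194/2.9+180)),('redB',(730/2.6+200,330/2.6+130),(16/2.9+190,128/2.9+180))]:
    X,e=tri([ray(S,a),ray(T,b)]); print(n,np.round(X,4),np.round(e,4))
for n,a in [('b13',(372.3,246.5)),('b16',(430.8,255))]: print(n,atz(ray(S,a),.006))
# holes from top, z=.066
for n,p in [('h10b',(507,75)),('h13',(542,69)),('h16',(581,62)),('h19',(619,54)),('h22',(657,48))]:
    print(n,atz(ray(T,(p[0]/2.9+190,p[1]/2.9+180)),.066))
for n,p in [('L',(378,101)),('R',(754,33))]:
    print(n,atz(ray(T,(p[0]/2.9+190,p[1]/2.9+180)),.02))
o=r.get_obs(); print(R.from_rotvec(o['orientation']).as_matrix().round(3),o['tcp_pos'])
E
```

```text
r13top [0.5235 0.1783 0.0979] [0.0009 0.0009]
r16top [0.4484 0.2814 0.0971] [0.0008 0.0008]
redA [0.4042 0.3772 0.0942] [0.0001 0.0001]
redB [0.469  0.3978 0.0955] [0.0002 0.0002]
b13 [0.52385799 0.18074777 0.006     ]
b16 [0.45157666 0.28607754 0.006     ]
h10b [ 0.52950469 -0.09064898  0.066     ]
h13 [ 0.53603051 -0.12609892  0.066     ]
h16 [ 0.54362581 -0.16562137  0.066     ]
h19 [ 0.55223169 -0.20415472  0.066     ]
h22 [ 0.55880594 -0.24270982  0.066     ]
L [0.50364009 0.04026214 0.02      ]
R [ 0.57984819 -0.3535213   0.02      ]
[[ 0.     0.344 -0.939]
 [-0.    -0.939 -0.344]
 [-1.     0.     0.   ]] [ 0.23198693 -0.6339009   0.23130777]
```

Call:
apply_moves --pt "85 -19 -367 -463 -1.417 0 0" --pt "85 -19 -367 -463 -1.417 0 0" --pt "85 -19 -367 -463 -1.417 0 0" --pt "85 -19 -367 -463 -1.417 0 0" --pt "85 -19 -367 -463 -1.417 0 0" --pt "85 -19 -367 -463 -1.417 0 0" --pt "85 -19 -367 -463 -1.417 0 0" --pt "85 -19 -367 -463 -1.417 0 0" --pt "85 -19 -367 -463 -1.417 0 0" --pt "85 -19 -367 -463 -1.417 0 0" --pt "85 -19 -367 -463 -1.417 0 0" --pt "85 -19 -367 -463 -1.417 0 0" --pt "85 -19 -367 -463 -1.417 0 0" --pt "85 -19 -367 -463 -1.417 0 0" --pt "85 -19 -367 -463 -1.417 0 0" --pt "85 -19 -367 -463 -1.417 0 0"

```text
clock: 2.55
tcp_pos: [0.54, -0.1319, 0.2502]
orientation: [1.064, 1.295, -1.066]
contact_force: [0.4, 0.8, 0.3]
grip_width: 0.085
```

```bash
cat >> h.py <<'E'
def wrist(n):
    o=r.get_obs(); f=grab_frame('wrist'); f['R']=R.from_rotvec(o['orientation']).as_matrix(); f['p']=o['tcp_pos']
    Tc=np.array(f['T_tool_cam']); M=f['R']@Tc[:3,:3]
    f['position']=f['p']+f['R']@Tc[:3,3]; f['rotation']=R.from_matrix(M).as_rotvec()
    save(n,f); np.savez(n+'.npz',**f); return f
def st():
    o=r.get_obs(); print('clk',round(o['clock'],2),'tcp',o['tcp_pos'].round(4),'F',o['contact_force'].round(1),'g',round(o['grip_width'],4)); print(R.from_rotvec(o['orientation']).as_matrix().round(4)); return o
E
python3 - <<'E'
from h import *
o=st(); print(o['joints'].round(2)); f=wrist('w1')
for n in ['rail_mid','rail_left','rail_right']:
    print(n,[(np.round(np.array(d['point'])*[640,400],1).tolist(),round(d['confidence'],2)) for d in pinpoint(n,'wrist')])
E
```

```text
clk 2.55 tcp [ 0.54   -0.1319  0.2502] F [0.4 0.8 0.3] g 0.085
[[-5.000e-04  9.812e-01  1.930e-01]
 [-7.000e-04  1.930e-01 -9.812e-01]
 [-1.000e+00 -6.000e-04  6.000e-04]]
[ 0.53  0.3  -0.49  1.8   0.16  1.08  0.17]
rail_mid [([322.4, 185.4], 0.69)]
rail_left []
rail_right [([314.0, 331.9], 0.94)]
```

View pics/w1.png

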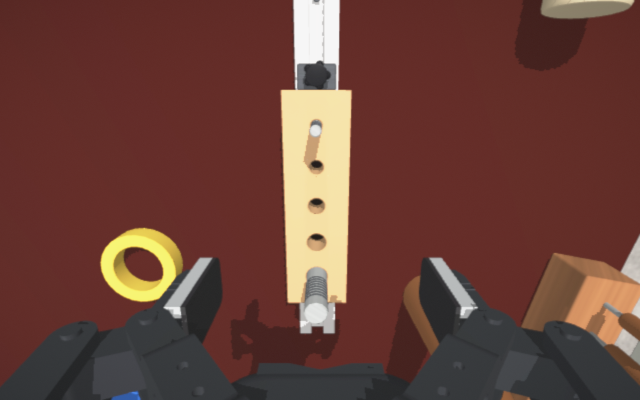

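```bash
python3 - <<'E'
from h import *
f=dict(np.load('w1.npz')); c=f['pixels'][80:330,250:380,::-1]
cv2.imwrite('pics/c1.png',cv2.resize(c,None,fx=2.4*1,fy=2.4,interpolation=cv2.INTER_CUBIC))
c2=f['pixels'][150:260,290:345,::-1]; cv2.imwrite('pics/c2.png',cv2.resize(c2,None,fx=5.4,fy=5.4,interpolation=cv2.INTER_CUBIC))
E
```

```text
(no output)
```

View pics/c2.png

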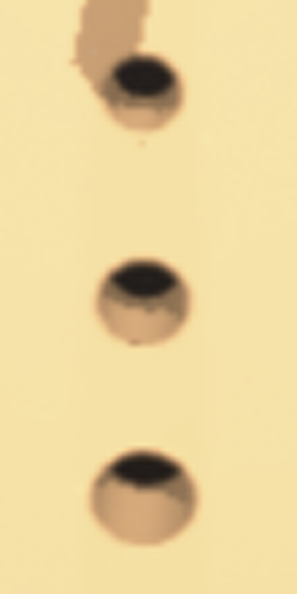

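Call:
apply_moves --pt "85 0 25 -35 0 0 0" --pt "85 0 50 -70 0 0 0" --pt "85 0 50 -70 0 0 0" --pt "85 0 50 -70 0 0 0"

```text
clock: 3.15
tcp_pos: [0.5761, -0.0508, 0.2502]
orientation: [1.061, 1.297, -1.061]
contact_force: [-0.1, -1.2, -0.6]
grip_width: 0.0848
```

```bash
python3 - <<'E'
from h import *
st(); f=wrist('w2')
E
```

```text
clk 3.15 tcp [ 0.5761 -0.0508  0.2502] F [-0.1 -1.2 -0.6] g 0.0848
[[-1.000e-04  9.802e-01  1.979e-01]
 [ 2.000e-04  1.979e-01 -9.802e-01]
 [-1.000e+00 -1.000e-04 -2.000e-04]]
```

View pics/w2.png

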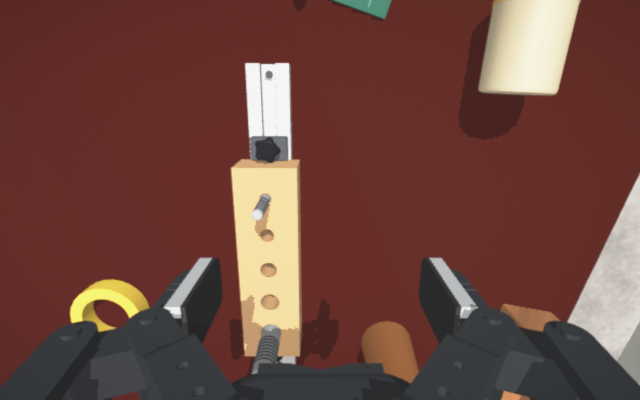

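```bash
python3 - <<'E'
from h import *
f=dict(np.load('w2.npz')); c2=f['pixels'][220:320,225:310,::-1]; cv2.imwrite('pics/c3.png',cv2.resize(c2,None,fx=6,fy=6,interpolation=cv2.INTER_CUBIC))
E
```

```text
(no output)
```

View pics/c3.png

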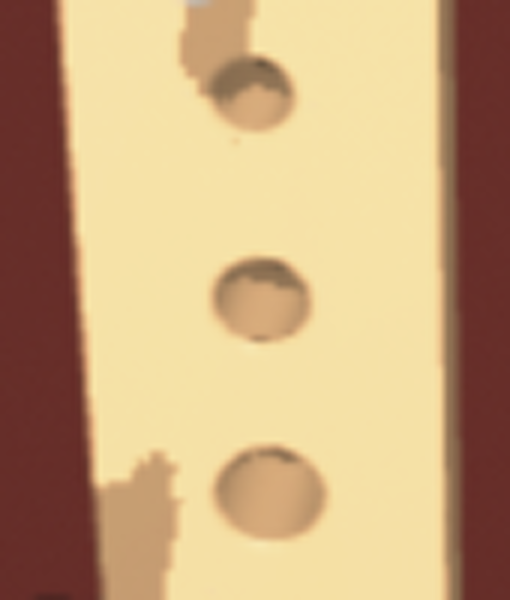

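```bash
python3 - <<'E'
from h import *
A=dict(np.load('w1.npz'));B=dict(np.load('w2.npz'))
P=[]
for n,a,b in [('13',(316.5,167.0),(267.2,235.7)),('16',(316.6,205.9),(268.7,270)),('19',(316.7,242),(270,302.2))]:
    X,e=tri([ray(A,a),ray(B,b)]); print(n,X.round(4),np.round(e,4), atz(ray(A,a),.066).round(4),atz(ray(B,b),.066).round(4)); P.append(atz(ray(A,a),.066)/2+atz(ray(B,b),.066)/2)
d=P[0]-P[2]; print(np.linalg.norm(d),np.degrees(np.arctan2(d[1],d[0])))
# rail left end edges in w2: corners of far end
for p in [(246,65),(289,65)]: print(atz(ray(B,p),.02))
E
```

```text
13 [ 0.5359 -0.1274  0.0651] [0.0001 0.0001] [ 0.5358 -0.1271  0.066 ] [ 0.536 -0.127  0.066]
16 [ 0.5435 -0.1668  0.0646] [0. 0.] [ 0.5434 -0.1663  0.066 ] [ 0.5436 -0.166   0.066 ]
19 [ 0.5511 -0.2055  0.0652] [0. 0.] [ 0.551  -0.2052  0.066 ] [ 0.5512 -0.205   0.066 ]
0.0795289329688498 101.05055226994357
[0.48233953 0.03408762 0.02      ]
[0.52528867 0.0427516  0.02      ]
```

Call:
apply_moves --pt "85 0 -30 -110 0 0 0" --pt "85 0 -60 -220 0 0 0" --pt "85 0 -60 -220 0 0 0" --pt "85 0 -60 -220 0 0 0" --pt "85 0 -60 -220 0 0 0" --pt "85 0 -60 -220 0 0 0" --pt "85 0 -60 -220 0 0 0" --pt "85 0 -60 -220 0 0 0"

```text
clock: 4.0
tcp_pos: [0.4749, 0.1499, 0.2502]
orientation: [1.065, 1.294, -1.066]
contact_force: [-0.1, -0.1, -0.2]
grip_width: 0.0853
```

```bash
python3 - <<'E'
from h import *
st(); f=wrist('w3')
E
```

```text
clk 4.0 tcp [0.4749 0.1499 0.2502] F [-0.1 -0.1 -0.2] g 0.0853
[[ 1.000e-04  9.814e-01  1.920e-01]
 [-1.000e-03  1.920e-01 -9.814e-01]
 [-1.000e+00 -1.000e-04  1.000e-03]]
```

View pics/w3.png

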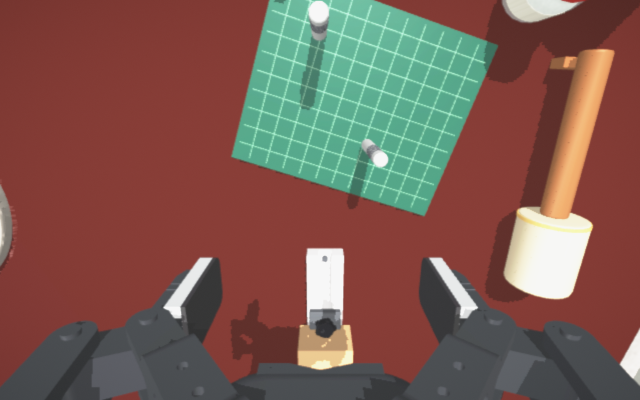

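Call:
apply_moves --pt "85 0 -30 -40 0 0 0" --pt "85 0 -30 -70 0 0 0" --pt "85 0 -30 -70 0 0 0" --pt "85 0 -30 -70 0 0 0" --pt "85 0 -30 -70 0 0 0"

```text
clock: 4.55
tcp_pos: [0.4319, 0.2133, 0.2501]
orientation: [1.064, 1.295, -1.066]
contact_force: [0.1, -0.3, -0.4]
grip_width: 0.0853
```

```bash
python3 - <<'E'
from h import *
st(); f=wrist('w4')
E
```

```text
clk 4.55 tcp [0.4319 0.2133 0.2501] F [ 0.1 -0.3 -0.4] g 0.0853
[[-2.000e-04  9.812e-01  1.928e-01]
 [-6.000e-04  1.928e-01 -9.812e-01]
 [-1.000e+00 -4.000e-04  6.000e-04]]
```

View pics/w4.png

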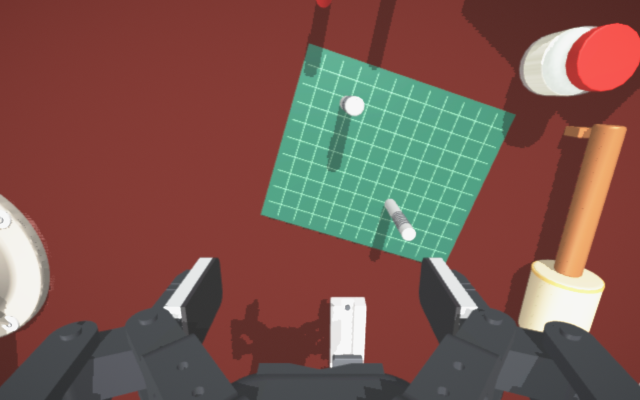

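```bash
python3 - <<'E'
from h import *
A=dict(np.load('w3.npz'));B=dict(np.load('w4.npz'))
def c(f,x,y): return cv2.resize(f['pixels'][y:y+50,x:x+50,::-1],None,fx=8,fy=8,interpolation=cv2.INTER_CUBIC)
im=np.vstack([np.hstack([c(A,295,0),c(A,350,130)]),np.hstack([c(B,330,85),c(B,375,195)])])
cv2.imwrite('pics/c4.png',cv2.resize(im,(600,600)))  # 6 px per px
E
```

```text
(no output)
```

View pics/c4.png

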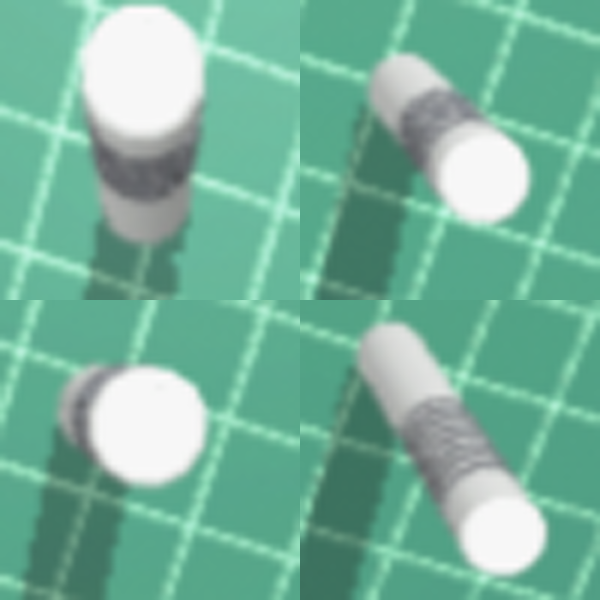

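```bash
python3 - <<'E'
from h import *
A=dict(np.load('w3.npz'));B=dict(np.load('w4.npz'))
for n,a,b in [('13',(380.7,159.7),(408.8,234.2)),('16',(319,11.5),(354.8,106))]:
    X,e=tri([ray(A,a),ray(B,b)]); print(n,X.round(4),np.round(e,4), atz(ray(A,a),.098).round(4),atz(ray(B,b),.098).round(4))
    x=atz(ray(B,b),.098); D=x-B['p']; print('tool y,z', (B['R'].T@D).round(4))
E
```

```text
13 [0.524  0.1782 0.0961] [0. 0.] [0.5236 0.1785 0.098 ] [0.5233 0.1789 0.098 ]
tool y,z [0.1521 0.083  0.0513]
16 [0.4485 0.2819 0.0968] [0.0002 0.0002] [0.4487 0.2818 0.098 ] [0.4483 0.2818 0.098 ]
tool y,z [ 0.152   0.0293 -0.0641]
```

Call:
apply_moves --pt "85 0 40 25 0 0 0" --pt "85 0 83 51.3 0 0 0" --pt "85 0 83 51.3 0 0 0" --pt "85 40 83 51.3 0 0 0" --pt "85 80 83 51.3 0 0 0" --pt "85 120 83 51.3 0 0 0" --pt "85 160 83 51.3 0 0 0" --pt "85 185 83 51.3 0 0 0" --pt "85 198 83 51.3 0 0 0" --pt "85 198 83 51.3 0 0 0" --pt "85 198 83 51.3 0 0 0"

```text
clock: 5.7
tcp_pos: [0.5233, 0.181, 0.0532]
orientation: [1.064, 1.295, -1.062]
contact_force: [-0.0, -1.0, -0.3]
grip_width: 0.0849
```

```bash
python3 - <<'E'
from h import *
st(); f=wrist('w5')
E
```

```text
clk 5.7 tcp [0.5233 0.181  0.0532] F [-0.  -1.  -0.3] g 0.0849
[[ 1.200e-03  9.808e-01  1.951e-01]
 [ 4.000e-04  1.951e-01 -9.808e-01]
 [-1.000e+00  1.300e-03 -2.000e-04]]
```

View pics/w5.png

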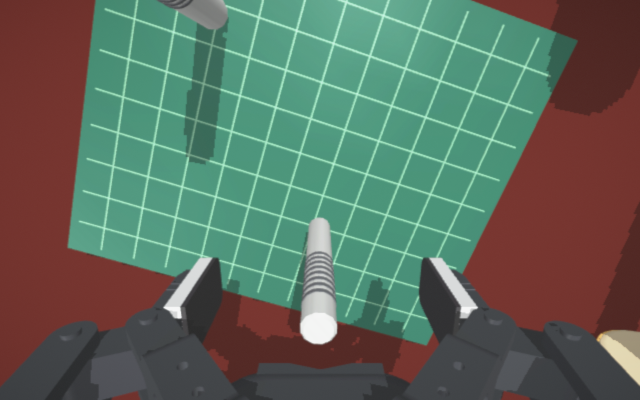

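Call:
apply_moves --pt "5 0 0 0 0 0 0" --pt "5 0 0 0 0 0 0" --pt "5 0 0 0 0 0 0" --pt "5 0 0 0 0 0 0" --pt "5 0 0 0 0 0 0" --pt "5 0 0 0 0 0 0" --pt "5 0 0 0 0 0 0" --pt "5 0 0 0 0 0 0" --force 30

```text
clock: 6.55
tcp_pos: [0.5226, 0.1811, 0.0525]
orientation: [1.063, 1.296, -1.063]
contact_force: [0.0, -0.2, 3.2]
grip_width: 0.0121
```

Call:
apply_moves --pt "5 -40 0 0 0 0 0" --pt "5 -85 0 0 0 0 0" --pt "5 -130 0 0 0 0 0" --pt "5 -130 -7 45 0 0 0" --pt "5 -130 -14 90 0 0 0" --pt "5 -130 -21 135 0 0 0" --pt "5 -130 -28 180 0 0 0" --pt "5 -130 -35 225 0 0 0" --pt "5 -130 -41 270 0 0 0" --pt "5 -130 -47 305 0 0 0" --pt "5 -130 -47 305 0 0 0" --pt "5 -130 -47 305 0 0 0" --pt "5 -130 -47 305 0 0 0"

```text
clock: 7.85
tcp_pos: [0.5359, -0.1257, 0.1821]
orientation: [1.062, 1.298, -1.061]
contact_force: [0.1, 1.3, -0.4]
grip_width: 0.0118
```

```bash
python3 - <<'E'
from h import *
st(); f=wrist('w6'); 
for c in ['scene','top']:
    g=grab_frame(c); save(c+'6',g); np.savez(c+'6.npz',**g)
E
```

```text
clk 7.85 tcp [ 0.5359 -0.1257  0.1821] F [ 0.1  1.3 -0.4] g 0.0118
[[-3.000e-04  9.803e-01  1.976e-01]
 [ 9.000e-04  1.976e-01 -9.803e-01]
 [-1.000e+00 -2.000e-04 -9.000e-04]]
```

View pics/w6.png

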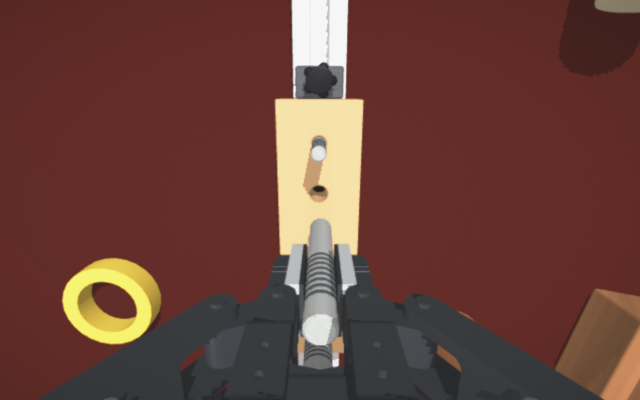

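```bash
python3 - <<'E'
from h import *
f=dict(np.load('w6.npz')); Tc=f['T_tool_cam']; K=f['mtx']
def pj(X):
    c=np.linalg.inv(Tc)@np.append(X,1); p=K@c[:3]; return p[:2]/p[2]
for dz in (-4,-2,0,2): print(dz,'top',pj([-.0457,0,dz/1e3]).round(1),'bot',pj([.0493,0,dz/1e3]).round(1),'botfront',pj([.0493,0,dz/1e3-.0065]).round(1),'topback',pj([-.0457,0,dz/1e3+.0065]).round(1))
c2=f['pixels'][180:355,280:360,::-1]; cv2.imwrite('pics/c6.png',cv2.resize(c2,None,fx=4,fy=4,interpolation=cv2.INTER_CUBIC)[:600+100])
E
```

```text
-4 top [318.6 316.9] bot [319.3 216.8] botfront [319.3 206.5] topback [318.6 333.4]
-2 top [318.6 322. ] bot [319.3 220. ] botfront [319.3 209.7] topback [318.6 338.4]
0 top [318.6 327.1] bot [319.3 223.1] botfront [319.3 212.9] topback [318.6 343.3]
2 top [318.6 332.2] bot [319.3 226.2] botfront [319.3 216.1] topback [318.6 348.2]
```

View pics/c6.png

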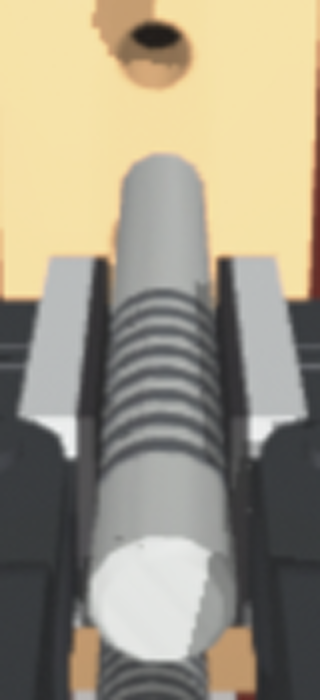

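Call:
apply_moves --pt "5 20 -1 -1.3 0 0 0" --pt "5 40 -1 -1.3 0 0 0" --pt "5 52 -1 -1.3 0 0 0" --pt "5 58 -1 -1.3 0 0 0" --pt "5 58 -1 -1.3 0 0 0" --pt "5 58 -1 -1.3 0 0 0"

```text
clock: 8.6
tcp_pos: [0.5353, -0.1261, 0.1249]
orientation: [1.063, 1.295, -1.062]
contact_force: [0.5, 0.9, 0.0]
grip_width: 0.0121
```

```bash
python3 - <<'E'
from h import *
st(); f=wrist('w7')
c2=f['pixels'][150:275,270:370,::-1]; cv2.imwrite('pics/c7.png',cv2.resize(c2,None,fx=4.8,fy=4.8,interpolation=cv2.INTER_CUBIC))
g=grab_frame('scene'); save('s7',g); np.savez('s7.npz',**g)
c2=g['pixels'][110:220,220:340,::-1]; cv2.imwrite('pics/cs7.png',cv2.resize(c2,None,fx=5,fy=5,interpolation=cv2.INTER_CUBIC))
E
```

```text
clk 8.6 tcp [ 0.5353 -0.1261  0.1249] F [0.5 0.9 0. ] g 0.0121
[[ 9.000e-04  9.806e-01  1.960e-01]
 [-1.000e-04  1.960e-01 -9.806e-01]
 [-1.000e+00  9.000e-04  3.000e-04]]
```

View pics/c7.png

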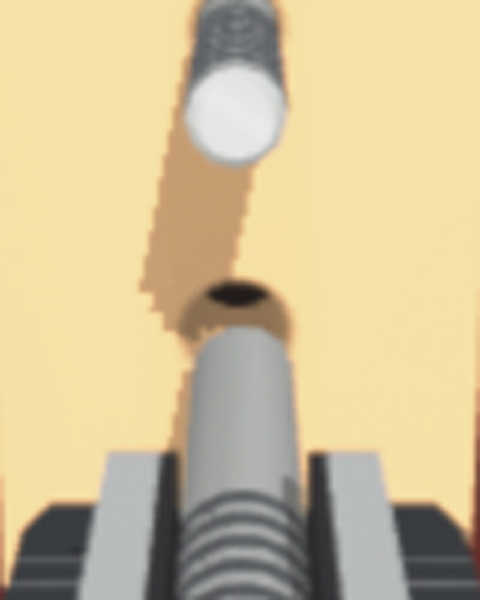

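View pics/cs7.png

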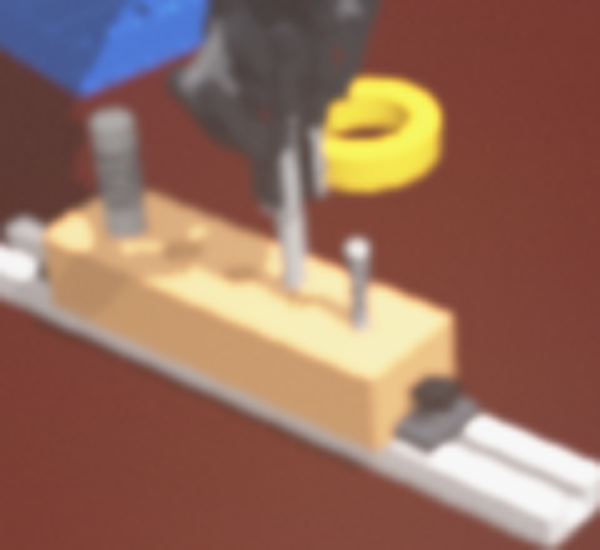

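```bash
cat >> h.py <<'E'
def toolpt(f,p,x):
    "tool y,z of pixel p at tool-x plane x"
    Tc=f['T_tool_cam']; d=Tc[:3,:3]@np.linalg.inv(f['mtx'])@np.array([p[0],p[1],1.]); o=Tc[:3,3]
    return (o+d*(x-o[0])/d[0])[1:]*1e3
E
python3 - <<'E'
from h import *
f=dict(np.load('w7.npz'))
q=lambda u,v:(270+u/4.8,150+v/4.8)
hx=f['p'][2]-.066
print('hole far edge',toolpt(f,q(237,280),hx),'left',toolpt(f,q(182,325),hx),'right',toolpt(f,q(292,325),hx))
H=atz(ray(dict(np.load('w1.npz')),(316.5,167)),.066); print('w1 hole in tool',(f['R'].T@(H-f['p'])*1e3).round(1))
print('rod bottom front, r5.3',toolpt(f,q(243.5,325),.0495)+[0,5.3],'r6.5@1.2',toolpt(f,q(243.5,325),.0483)+[0,6.5])
# w6 similarly
f=dict(np.load('w6.npz')); q=lambda u,v:(280+u/4,180+v/4)
print('w6 rod bot',toolpt(f,q(163,153),.0495)+[0,5.3],toolpt(f,q(163,153),.0483)+[0,6.5],'top',toolpt(f,q(161,598),-.0457))
hx=f['p'][2]-.066
print('w6 hole top/bot edges', toolpt(f,q(157,20),hx),toolpt(f,q(157,88),hx)); print((f['R'].T@(H-f['p'])*1e3).round(1))
E
```

```text
hole far edge [ 4.34928071e-03 -6.07789930e+00] left [-7.18315288  0.12974234] right [7.18102589 0.13104315]
w1 hole in tool [58.9  0.2  1.1]
rod bottom front, r5.3 [0.83435201 1.92357671] r6.5@1.2 [0.83263713 2.6754965 ]
w6 rod bot [0.84729851 2.27063359] [0.84550557 3.02039049] top [0.55045879 0.94298459]
w6 hole top/bot edges [-0.23498279 -5.75465404] [-0.24856866  8.20908462]
[116.1  -0.4   1.4]
```

Call:
apply_moves --pt "5 3 -0.85 -1.8 0 0 0" --pt "5 6 -0.85 -1.8 0 0 0" --pt "5 7 -0.85 -1.8 0 0 0" --pt "5 8 -0.85 -1.8 0 0 0" --pt "5 8.5 -0.85 -1.8 0 0 0" --pt "5 9 -0.85 -1.8 0 0 0" --pt "5 9.5 -0.85 -1.8 0 0 0" --pt "5 10 -0.85 -1.8 0 0 0" --pt "5 10 -0.85 -1.8 0 0 0"

```text
clock: 9.6
tcp_pos: [0.5336, -0.1246, 0.1142]
orientation: [1.063, 1.296, -1.063]
contact_force: [0.4, -1.0, -0.3]
grip_width: 0.0119
```

```bash
python3 - <<'E'
from h import *
st(); f=wrist('w8')
c2=f['pixels'][150:275,270:370,::-1]; cv2.imwrite('pics/c8.png',cv2.resize(c2,None,fx=4.8,fy=4.8,interpolation=cv2.INTER_CUBIC))
E
```

```text
clk 9.6 tcp [ 0.5336 -0.1246  0.1142] F [ 0.4 -1.  -0.3] g 0.0119
[[-1.000e-04  9.807e-01  1.957e-01]
 [ 0.000e+00  1.957e-01 -9.807e-01]
 [-1.000e+00 -1.000e-04 -0.000e+00]]
```

View pics/c8.png

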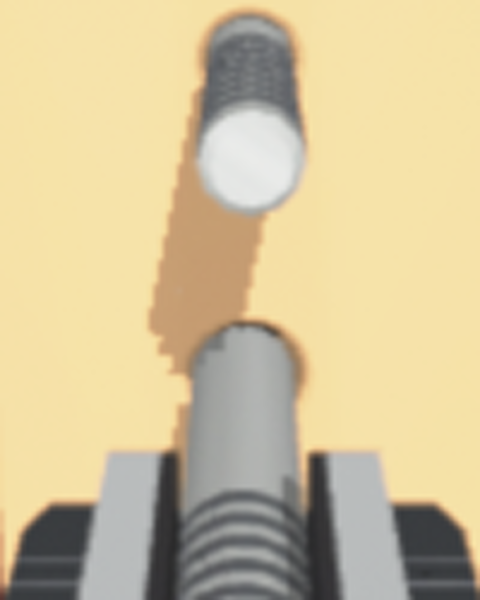

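Call:
apply_moves --pt "5 0.5 0.3 0 0 0 0" --pt "5 1 0.3 0 0 0 0" --pt "5 1.5 0.3 0 0 0 0" --pt "5 2 0.3 0 0 0 0" --pt "5 2 0.3 0 0 0 0"

```text
clock: 10.15
tcp_pos: [0.5338, -0.1246, 0.1122]
orientation: [1.063, 1.296, -1.063]
contact_force: [-0.7, -0.4, -1.6]
grip_width: 0.0121
```

No contact; the rod seems to be entering. Keep going in small steps.

Call:
apply_moves --pt "5 0.7 0 0 0 0 0" --pt "5 1.4 0 0 0 0 0" --pt "5 2.1 0 0 0 0 0" --pt "5 2.8 0 0 0 0 0" --pt "5 3.0 0 0 0 0 0"

```text
clock: 10.65
tcp_pos: [0.5338, -0.1245, 0.1092]
orientation: [1.063, 1.296, -1.063]
contact_force: [1.4, -0.3, -0.8]
grip_width: 0.0123
```

```bash
python3 - <<'E'
from h import *
st(); f=wrist('w9')
c2=f['pixels'][150:275,270:370,::-1]; cv2.imwrite('pics/c9.png',cv2.resize(c2,None,fx=4.8,fy=4.8,interpolation=cv2.INTER_CUBIC))
E
```

```text
clk 10.65 tcp [ 0.5338 -0.1245  0.1092] F [ 1.4 -0.3 -0.8] g 0.0123
[[-1.000e-04  9.807e-01  1.957e-01]
 [ 0.000e+00  1.957e-01 -9.807e-01]
 [-1.000e+00 -1.000e-04 -1.000e-04]]
```

View pics/c9.png

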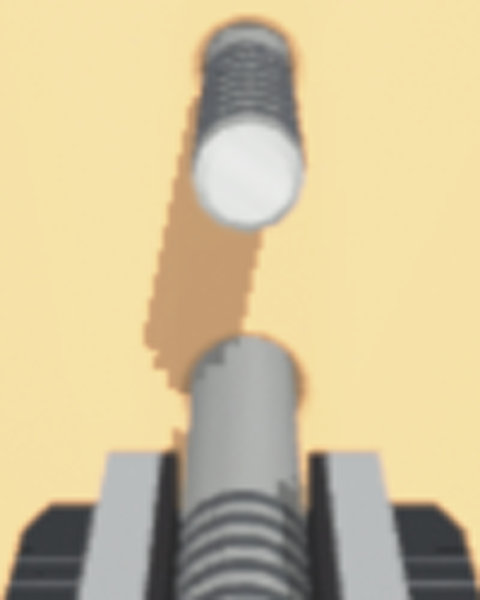

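Call:
apply_moves --pt "5 1 0 0 0 0 0" --pt "5 2 0 0 0 0 0" --pt "5 3 0 0 0 0 0" --pt "5 4 0 0 0 0 0" --pt "5 5 0 0 0 0 0" --pt "5 6 0 0 0 0 0" --pt "5 7 0 0 0 0 0" --pt "5 8 0 0 0 0 0" --pt "5 8 0 0 0 0 0"

```text
clock: 11.6
tcp_pos: [0.5339, -0.1246, 0.1012]
orientation: [1.063, 1.296, -1.063]
contact_force: [-0.0, -0.0, -1.6]
grip_width: 0.0125
```

Call:
apply_moves --pt "5 1 0 0 0 0 0" --pt "5 2 0 0 0 0 0" --pt "5 3 0 0 0 0 0" --pt "5 4 0 0 0 0 0" --pt "5 5 0 0 0 0 0" --pt "5 6 0 0 0 0 0" --pt "5 7 0 0 0 0 0" --pt "5 8 0 0 0 0 0" --pt "5 8 0 0 0 0 0"

```text
clock: 12.5
tcp_pos: [0.5338, -0.1246, 0.0932]
orientation: [1.063, 1.296, -1.063]
contact_force: [-0.2, -0.0, -1.1]
grip_width: 0.0121
```

Call:
apply_moves --pt "5 1 0 0 0 0 0" --pt "5 2 0 0 0 0 0" --pt "5 3 0 0 0 0 0" --pt "5 4 0 0 0 0 0" --pt "5 5 0 0 0 0 0" --pt "5 5.5 0 0 0 0 0" --pt "5 6 0 0 0 0 0" --pt "5 6.5 0 0 0 0 0" --pt "5 6.5 0 0 0 0 0"

```text
clock: 13.4
tcp_pos: [0.5339, -0.1246, 0.0868]
orientation: [1.063, 1.296, -1.063]
contact_force: [0.1, -0.3, -0.9]
grip_width: 0.012
```

Call:
apply_moves --pt "5 0.3 0 0 0 0 0" --pt "5 0.6 0 0 0 0 0" --pt "5 0.9 0 0 0 0 0" --pt "5 1.2 0 0 0 0 0" --pt "5 1.2 0 0 0 0 0"

```text
clock: 13.9
tcp_pos: [0.5339, -0.1246, 0.0856]
orientation: [1.063, 1.296, -1.063]
contact_force: [0.1, 0.6, -1.7]
grip_width: 0.0122
```

Call:
apply_moves --pt "5 0.3 0 0 0 0 0" --pt "5 0.6 0 0 0 0 0" --pt "5 0.9 0 0 0 0 0" --pt "5 0.9 0 0 0 0 0"

```text
clock: 14.3
tcp_pos: [0.5341, -0.1246, 0.0854]
orientation: [1.063, 1.295, -1.063]
contact_force: [-2.3, 0.3, 7.5]
grip_width: 0.0122
```

Call:
apply_moves --pt "40 0 0 0 0 0 0" --pt "40 0 0 0 0 0 0" --pt "40 0 0 0 0 0 0" --pt "40 0 0 0 0 0 0" --pt "40 0 0 0 0 0 0"

```text
clock: 14.8
tcp_pos: [0.5339, -0.1245, 0.0846]
orientation: [1.063, 1.296, -1.063]
contact_force: [-0.1, 0.6, -0.9]
grip_width: 0.0398
```

```bash
python3 - <<'E'
from h import *
st(); f=wrist('w10')
E
```

```text
clk 14.8 tcp [ 0.5339 -0.1245  0.0846] F [-0.1  0.6 -0.9] g 0.0398
[[-1.000e-04  9.807e-01  1.957e-01]
 [ 1.000e-04  1.957e-01 -9.807e-01]
 [-1.000e+00 -1.000e-04 -1.000e-04]]
```

View pics/w10.png

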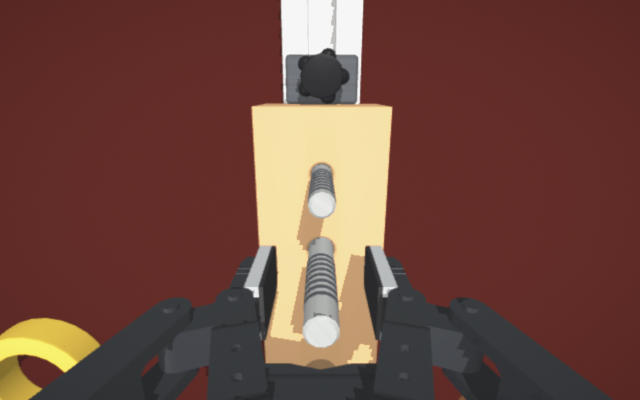

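Call:
apply_moves --pt "40 -30 0 0 0 0 0" --pt "40 -75 0 0 0 0 0" --pt "60 -120 0 0 0 0 0" --pt "60 -125 0 -40 0 0 0" --pt "60 -125 -1 -88 0 0 0" --pt "60 -125 -2 -136 0 0 0" --pt "60 -125 -2 -184 0 0 0" --pt "60 -125 -3 -232 0 0 0" --pt "60 -125 -4 -280 0 0 0" --pt "60 -125 -5 -328 0 0 0" --pt "60 -125 -5 -376 0 0 0" --pt "60 -125 -5 -417.8 0 0 0" --pt "60 -125 -5 -417.8 0 0 0" --pt "60 -125 -5 -417.8 0 0 0" --pt "60 -125 -5 -417.8 0 0 0"

```text
clock: 16.35
tcp_pos: [0.4477, 0.2827, 0.2094]
orientation: [1.063, 1.295, -1.065]
contact_force: [-0.2, -0.6, -0.0]
grip_width: 0.06
```

```bash
python3 - <<'E'
from h import *
st(); f=wrist('w11')
E
```

```text
clk 16.35 tcp [0.4477 0.2827 0.2094] F [-0.2 -0.6 -0. ] g 0.06
[[-2.000e-04  9.810e-01  1.941e-01]
 [-1.300e-03  1.941e-01 -9.810e-01]
 [-1.000e+00 -5.000e-04  1.200e-03]]
```

View pics/w11.png

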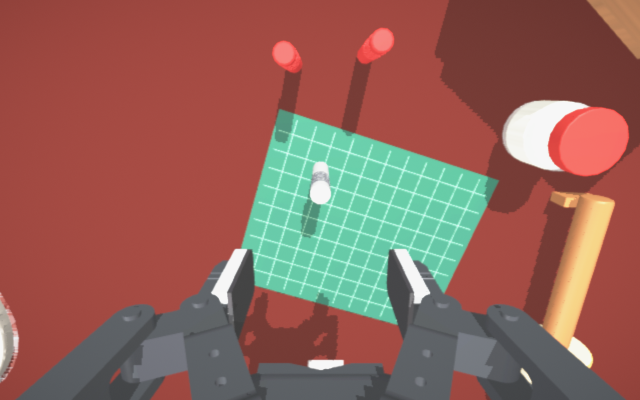

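Call:
apply_moves --pt "60 40 0 0 0 0 0" --pt "60 80 0 0 0 0 0" --pt "60 100 0 0 0 0 0" --pt "60 100 0 0 0 0 0" --pt "60 100 0 0 0 0 0"

```text
clock: 16.9
tcp_pos: [0.4479, 0.2834, 0.1102]
orientation: [1.064, 1.295, -1.064]
contact_force: [0.3, 0.1, 0.3]
grip_width: 0.06
```

```bash
python3 - <<'E'
from h import *
f=dict(np.load('w11.npz')); print(toolpt(f,(320.5,190),f['p'][2]-.098))
st(); f=wrist('w12')
c2=f['pixels'][150:400,220:420,::-1]; cv2.imwrite('pics/c12.png',cv2.resize(c2,None,fx=2.4,fy=2.4,interpolation=cv2.INTER_CUBIC))
E
```

```text
[ 0.7405997  -3.04519929]
clk 16.9 tcp [0.4479 0.2834 0.1102] F [0.3 0.1 0.3] g 0.06
[[ 1.000e-04  9.810e-01  1.941e-01]
 [-2.000e-04  1.941e-01 -9.810e-01]
 [-1.000e+00  1.000e-04  2.000e-04]]
```

View pics/c12.png

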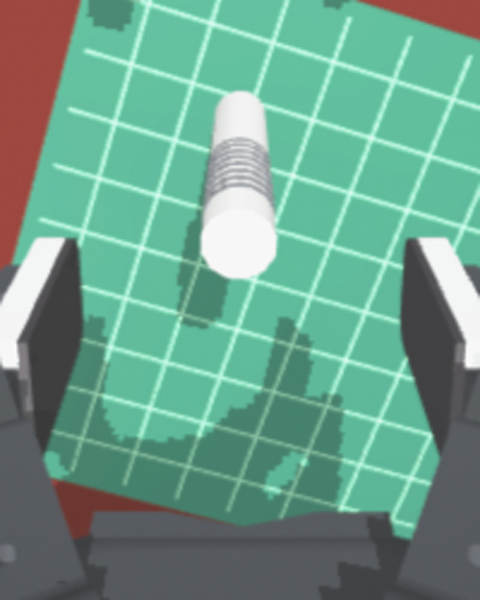

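```bash
python3 - <<'E'
from h import *
f=dict(np.load('w12.npz')); print(toolpt(f,(319.6,251.25),f['p'][2]-.098),toolpt(f,(319.6,150+93/2.4),f['p'][2]-.003), f['R']@np.r_[0,toolpt(f,(319.6,251.25),f['p'][2]-.098)/1e3]+f['p'])
E
```

```text
[0.22704555 0.42067881] [ 0.05554154 -5.21417266] [0.44816941 0.28303332 0.11017148]
```

Call:
apply_moves --pt "60 30 0 0 0 0 0" --pt "60 50 0 0 0 0 0" --pt "60 57.5 0 0 0 0 0" --pt "60 57.5 0 0 0 0 0" --pt "60 57.5 0 0 0 0 0" --pt "8 57.5 0 0 0 0 0" --pt "8 57.5 0 0 0 0 0" --pt "8 57.5 0 0 0 0 0" --pt "8 57.5 0 0 0 0 0" --pt "8 57.5 0 0 0 0 0" --pt "8 57.5 0 0 0 0 0" --pt "8 57.5 0 0 0 0 0" --force 30

```text
clock: 18.15
tcp_pos: [0.4474, 0.2844, 0.0528]
orientation: [1.063, 1.296, -1.062]
contact_force: [-1.1, -1.2, 5.9]
grip_width: 0.0147
```

Call:
apply_moves --pt "8 -45 0 0 0 0 0" --pt "8 -90 0 0 0 0 0" --pt "8 -135 0 0 0 0 0" --pt "8 -157 0 30 0 0 0" --pt "8 -157 1 75 0 0 0" --pt "8 -157 1 120 0 0 0" --pt "8 -157 2 165 0 0 0" --pt "8 -157 2 210 0 0 0" --pt "8 -157 3 255 0 0 0" --pt "8 -157 3 300 0 0 0" --pt "8 -157 4 345 0 0 0" --pt "8 -157 4 390 0 0 0" --pt "8 -157 5 435 0 0 0" --pt "8 -157 5 458 0 0 0" --pt "8 -157 5 458 0 0 0" --pt "8 -157 5 458 0 0 0" --pt "8 -157 5 458 0 0 0"

```text
clock: 19.85
tcp_pos: [0.5415, -0.1623, 0.209]
orientation: [1.062, 1.298, -1.061]
contact_force: [-0.6, 0.4, -1.6]
grip_width: 0.0154
```

```bash
python3 - <<'E'
from h import *
st(); f=wrist('w13')
c2=f['pixels'][180:355,280:360,::-1]; cv2.imwrite('pics/c13.png',cv2.resize(c2,None,fx=4,fy=4,interpolation=cv2.INTER_CUBIC))
E
```

```text
clk 19.85 tcp [ 0.5415 -0.1623  0.209 ] F [-0.6  0.4 -1.6] g 0.0154
[[-5.000e-04  9.802e-01  1.978e-01]
 [ 8.000e-04  1.978e-01 -9.802e-01]
 [-1.000e+00 -3.000e-04 -9.000e-04]]
```

View pics/w13.png

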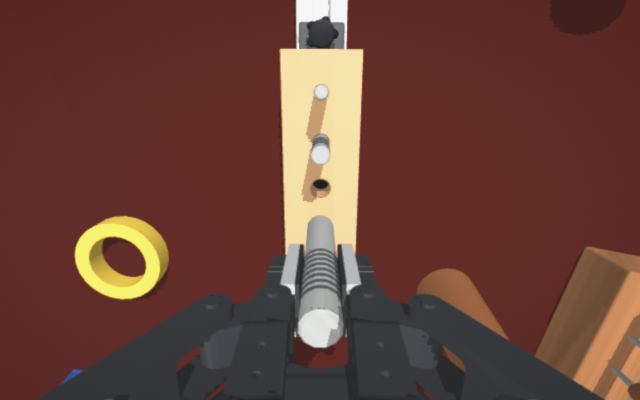

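View pics/c13.png

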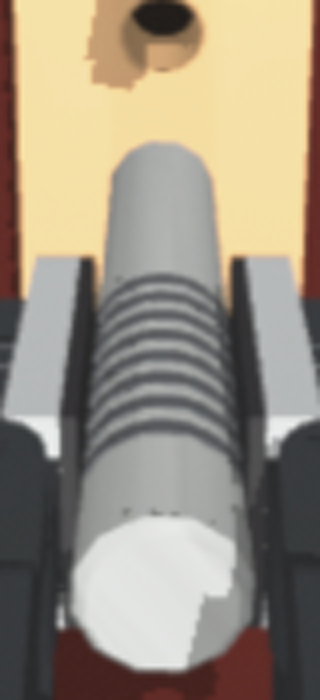

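Call:
apply_moves --pt "8 30 0 0 0 0 0" --pt "8 60 0 0 0 0 0" --pt "8 78 0 0 0 0 0" --pt "8 84 0 0 0 0 0" --pt "8 84 0 0 0 0 0" --pt "8 84 0 0 0 0 0"

```text
clock: 20.5
tcp_pos: [0.5426, -0.1635, 0.1263]
orientation: [1.063, 1.295, -1.061]
contact_force: [-0.2, 0.4, -0.2]
grip_width: 0.0152
```

```bash
python3 - <<'E'
from h import *
f=dict(np.load('w13.npz')); q=lambda u,v:(280+u/4,180+v/4)
print('rod bot',toolpt(f,q(162,141),.0483)+[0,8],'top',toolpt(f,q(163,592),-.0457))
st(); f=wrist('w14')
c2=f['pixels'][150:275,270:370,::-1]; cv2.imwrite('pics/c14.png',cv2.resize(c2,None,fx=4.8,fy=4.8,interpolation=cv2.INTER_CUBIC))
E
```

```text
rod bot [0.69685832 2.62574242] top [0.71765797 0.34789417]
clk 20.5 tcp [ 0.5426 -0.1635  0.1263] F [-0.2  0.4 -0.2] g 0.0152
[[ 1.700e-03  9.805e-01  1.966e-01]
 [-3.000e-04  1.966e-01 -9.805e-01]
 [-1.000e+00  1.600e-03  6.000e-04]]
```

View pics/c14.png

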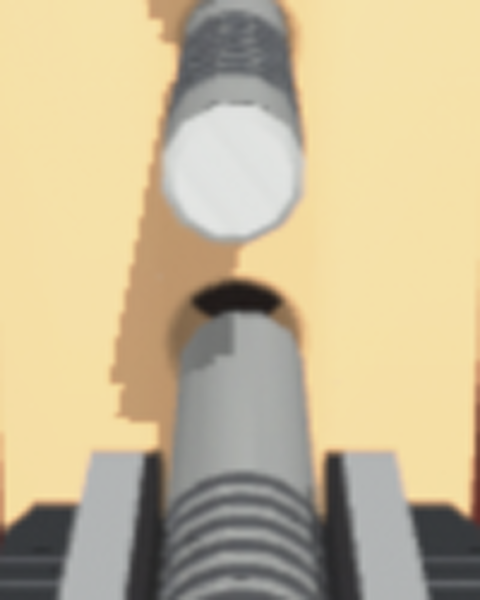

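```bash
python3 - <<'E'
from h import *
f=dict(np.load('w14.npz'))
q=lambda u,v:(270+u/4.8,150+v/4.8)
for hz in(.066,.065):
  hx=f['p'][2]-hz
  print('hole far edge',toolpt(f,q(236,280),hx)+[0,8.6],'L',toolpt(f,q(168,335),hx),'R',toolpt(f,q(303,335),hx))
print('rod',toolpt(f,q(240,311),.0483)+[0,8]); st()
E
```

```text
hole far edge [-0.13059167  3.00825019] L [-9.09825525  2.06366422] R [8.68918986 2.06524649]
hole far edge [-0.13400854  3.35072756] L [-9.14602488  2.44400415] R [8.72939435 2.44559425]
rod [0.39968617 2.33498286]
clk 20.55 tcp [ 0.5428 -0.1638  0.1265] F [-0.4  0.3 -0.8] g 0.015
[[ 2.200e-03  9.806e-01  1.962e-01]
 [-5.000e-04  1.962e-01 -9.806e-01]
 [-1.000e+00  2.000e-03  9.000e-04]]
```

Call:
apply_moves --pt "8 3 -0.6 0.4 0 0 0" --pt "8 6 -0.6 0.4 0 0 0" --pt "8 8 -0.6 0.4 0 0 0" --pt "8 9 -0.6 0.4 0 0 0" --pt "8 9 -0.6 0.4 0 0 0" --pt "8 9 -0.6 0.4 0 0 0" --pt "8 9 -0.6 0.4 0 0 0"

```text
clock: 21.25
tcp_pos: [0.5413, -0.1645, 0.1163]
orientation: [1.063, 1.296, -1.063]
contact_force: [-0.0, 0.5, -1.7]
grip_width: 0.0151
```

```bash
python3 - <<'E'
from h import *
st(); f=wrist('w15')
c2=f['pixels'][150:275,270:370,::-1]; cv2.imwrite('pics/c15.png',cv2.resize(c2,None,fx=4.8,fy=4.8,interpolation=cv2.INTER_CUBIC))
E
```

```text
clk 21.25 tcp [ 0.5413 -0.1645  0.1163] F [-0.   0.5 -1.7] g 0.0151
[[ 2.000e-04  9.807e-01  1.957e-01]
 [-1.000e-04  1.957e-01 -9.807e-01]
 [-1.000e+00  1.000e-04  1.000e-04]]
```

View pics/c15.png

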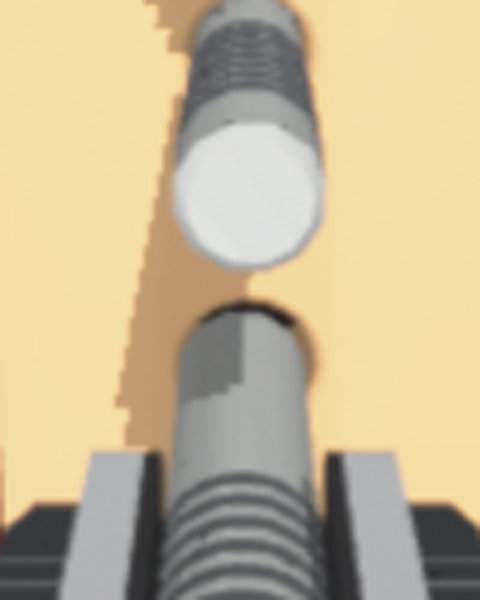

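```bash
python3 - <<'E'
from h import *
q=lambda u,v:(270+u/4.8,150+v/4.8)
f=dict(np.load('w15.npz')); hx=f['p'][2]-.066
print('hole',toolpt(f,q(246.5,299),hx)+[0,8.6],'rod',toolpt(f,q(243,310),.0486)+[0,8])
f=dict(np.load('w8.npz')); hx=f['p'][2]-.066
print('13 hole',toolpt(f,q(247,320),hx)+[0,7.1],'rod',toolpt(f,q(244.5,327),.0483)+[0,6.5])
E
```

```text
hole [1.20815246 2.07363884] rod [0.77129993 2.31306741]
13 hole [1.2655099  2.59882751] rod [0.95719935 2.93944518]
```

Call:
apply_moves --pt "8 0.3 0.4 0 0 0 0" --pt "8 0.6 0.4 0 0 0 0" --pt "8 1 0.4 0 0 0 0" --pt "8 1.5 0.4 0 0 0 0" --pt "8 2 0.4 0 0 0 0" --pt "8 2 0.4 0 0 0 0"

```text
clock: 21.9
tcp_pos: [0.5416, -0.1644, 0.1141]
orientation: [1.063, 1.296, -1.063]
contact_force: [0.7, 0.1, -1.7]
grip_width: 0.0153
```

Call:
apply_moves --pt "8 0.7 0 0 0 0 0" --pt "8 1.4 0 0 0 0 0" --pt "8 2 0 0 0 0 0" --pt "8 2.5 0 0 0 0 0" --pt "8 2.5 0 0 0 0 0"

```text
clock: 22.4
tcp_pos: [0.5416, -0.1644, 0.1116]
orientation: [1.063, 1.296, -1.063]
contact_force: [0.7, 0.3, -1.9]
grip_width: 0.0154
```

Call:
apply_moves --pt "8 1 0 0 0 0 0" --pt "8 2 0 0 0 0 0" --pt "8 3 0 0 0 0 0" --pt "8 4 0 0 0 0 0" --pt "8 5 0 0 0 0 0" --pt "8 6 0 0 0 0 0" --pt "8 7 0 0 0 0 0" --pt "8 8 0 0 0 0 0" --pt "8 8 0 0 0 0 0"

```text
clock: 23.3
tcp_pos: [0.5416, -0.1644, 0.1036]
orientation: [1.063, 1.296, -1.063]
contact_force: [0.5, -0.2, -2.4]
grip_width: 0.0152
```

```bash
python3 - <<'E'
from h import *
st(); f=wrist('w16')
E
```

```text
clk 23.3 tcp [ 0.5416 -0.1644  0.1036] F [ 0.5 -0.2 -2.4] g 0.0152
[[-1.000e-04  9.807e-01  1.957e-01]
 [ 1.000e-04  1.957e-01 -9.807e-01]
 [-1.000e+00 -1.000e-04 -1.000e-04]]
```

View pics/w16.png

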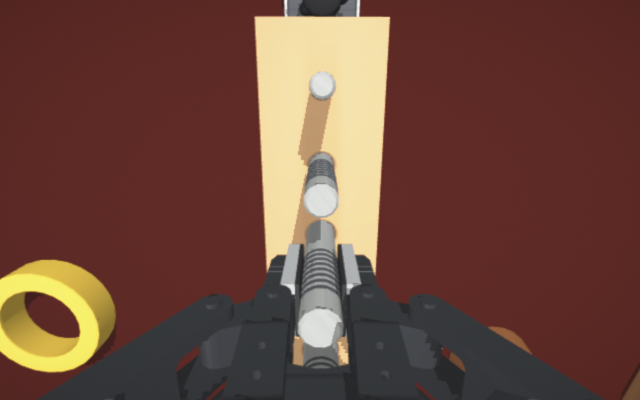

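Call:
apply_moves --pt "8 1 0 0 0 0 0" --pt "8 2 0 0 0 0 0" --pt "8 3 0 0 0 0 0" --pt "8 4 0 0 0 0 0" --pt "8 5 0 0 0 0 0" --pt "8 6 0 0 0 0 0" --pt "8 7 0 0 0 0 0" --pt "8 8 0 0 0 0 0" --pt "8 8 0 0 0 0 0"

```text
clock: 24.25
tcp_pos: [0.5416, -0.1644, 0.0956]
orientation: [1.063, 1.296, -1.063]
contact_force: [0.3, 0.0, -2.2]
grip_width: 0.015
```

Call:
apply_moves --pt "8 1 0 0 0 0 0" --pt "8 2 0 0 0 0 0" --pt "8 3 0 0 0 0 0" --pt "8 4 0 0 0 0 0" --pt "8 5 0 0 0 0 0" --pt "8 6 0 0 0 0 0" --pt "8 6.5 0 0 0 0 0" --pt "8 7.5 0 0 0 0 0" --pt "8 8 0 0 0 0 0" --pt "8 8 0 0 0 0 0"

```text
clock: 25.25
tcp_pos: [0.5417, -0.1644, 0.0876]
orientation: [1.063, 1.296, -1.063]
contact_force: [0.3, -0.4, -1.8]
grip_width: 0.0151
```

Call:
apply_moves --pt "8 0.4 0 0 0 0 0" --pt "8 0.8 0 0 0 0 0" --pt "8 1.2 0 0 0 0 0" --pt "8 1.5 0 0 0 0 0" --pt "8 1.5 0 0 0 0 0"

```text
clock: 25.75
tcp_pos: [0.5416, -0.1644, 0.0862]
orientation: [1.063, 1.296, -1.063]
contact_force: [-0.9, -0.0, -1.5]
grip_width: 0.0153
```

Call:
apply_moves --pt "8 0.3 0 0 0 0 0" --pt "8 0.6 0 0 0 0 0" --pt "8 0.9 0 0 0 0 0" --pt "8 0.9 0 0 0 0 0"

```text
clock: 26.15
tcp_pos: [0.5418, -0.1645, 0.0858]
orientation: [1.063, 1.295, -1.063]
contact_force: [-1.9, -0.1, 5.2]
grip_width: 0.0155
```

Bottom felt (force up from −1.5 to +5 N). Release and retreat.

Call:
apply_moves --pt "40 0 0 0 0 0 0" --pt "40 0 0 0 0 0 0" --pt "40 0 0 0 0 0 0" --pt "40 0 0 0 0 0 0" --pt "40 0 0 0 0 0 0" --pt "40 -30 0 0 0 0 0" --pt "40 -70 0 0 0 0 0" --pt "40 -110 0 0 0 0 0" --pt "40 -150 0 -20 0 0 0" --pt "40 -170 0 -60 0 0 0" --pt "40 -170 0 -60 0 0 0" --pt "40 -170 0 -60 0 0 0" --pt "40 -170 0 -60 0 0 0"

```text
clock: 27.45
tcp_pos: [0.5294, -0.1065, 0.2545]
orientation: [1.063, 1.296, -1.065]
contact_force: [0.1, -0.2, -0.7]
grip_width: 0.04
```

```bash
python3 - <<'E'
from h import *
st(); f=wrist('w20')
for c in ['scene','top']:
    g=grab_frame(c); save(c+'20',g); np.savez(c+'20.npz',**g)
g=dict(np.load('scene20.npz')); c2=g['pixels'][90:230,200:350,::-1]; cv2.imwrite('pics/cs20.png',cv2.resize(c2,None,fx=4,fy=4,interpolation=cv2.INTER_CUBIC))
E
```

```text
clk 27.45 tcp [ 0.5294 -0.1065  0.2545] F [ 0.1 -0.2 -0.7] g 0.04
[[-1.300e-03  9.808e-01  1.948e-01]
 [-4.000e-04  1.948e-01 -9.808e-01]
 [-1.000e+00 -1.400e-03  1.000e-04]]
```

View pics/cs20.png

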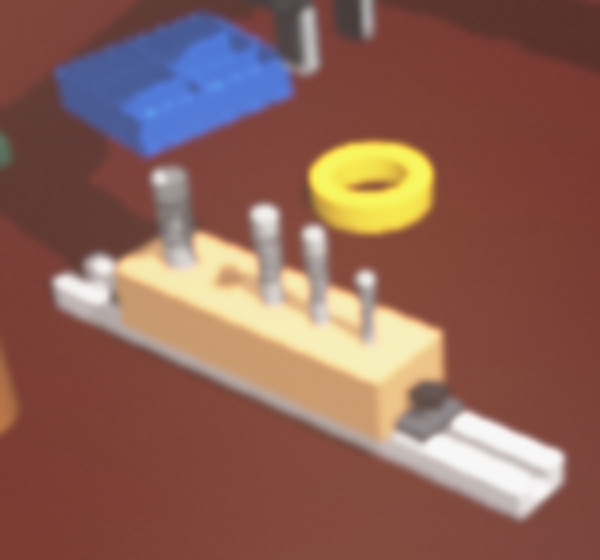

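View pics/w20.png

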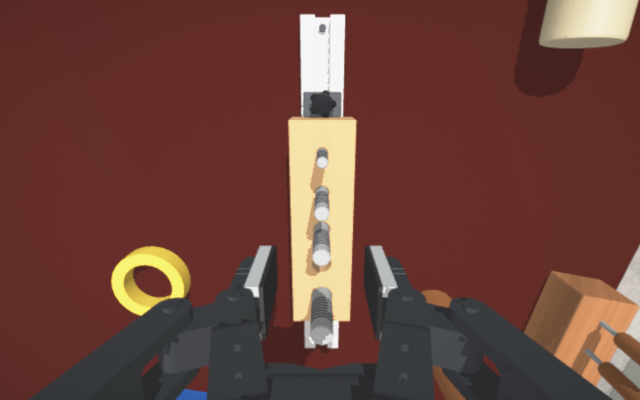

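View pics/top20.png

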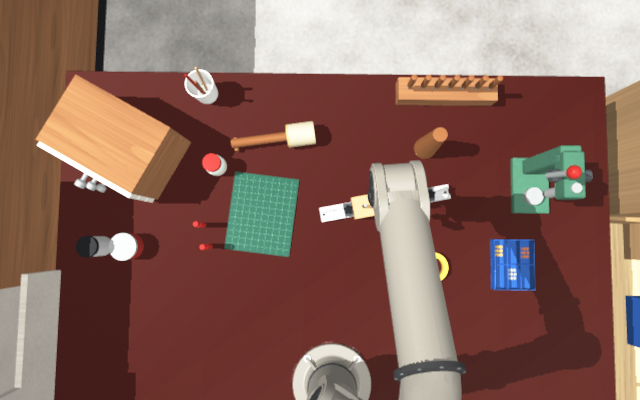

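```bash
python3 - <<'E'
from h import *
S=dict(np.load('scene20.npz'));W=dict(np.load('w20.npz'))
for n,a,b in [('13',(315/4+200,233/4+90),(322,213)),('16',(265/4+200,213/4+90),(321.5,257)),('22',(170/4+200,177/4+90),(321,331))]:
    X,e=tri([ray(S,a),ray(W,b)]); print(n,X.round(4),np.round(e,4))
print(r.hand_in())
E
```

```text
13 [ 0.5346 -0.1254  0.1309] [0.0007 0.0007]
16 [ 0.5423 -0.1649  0.131 ] [0.0005 0.0005]
22 [ 0.5578 -0.2421  0.1297] [0.0013 0.0013]
the job is handed in; nothing more can be done
None
```

Both setters are home in their own holes, the 13 mm one in the 13 mm hole and the 16 mm one in the 16 mm hole. I handed the job in at about 27.5 s of the 72 s allowed; it gave no verdict.

- **What I did:** I measured the holes and both setters from two wrist-camera views each. I gripped each setter at 30 N, lined it up over its hole by eye in the wrist picture, and lowered it in small steps. The only contact read at the checks between moves was at the bottom of each hole: about 7 N for the 13 mm setter and 5 N for the 16 mm one.
- **Height check:** After release, both tops measured 0.131 m high, which is exactly what a setter that is home should show. Their distance from the rail's middle line was within about 1 mm.
- **Other things:** In the last pictures the 10 mm and 22 mm setters, mallet, glue, tape, cone and the two red look-alikes stand as they did at the start. I compared these by eye, and the arm hid part of the tape from above. The gripper was clear of everything.
- **Disagreements:**
  - The scene camera's network point for `rod13_center` was wrong by about 20 mm, so I dropped it and used the tops measured from the wrist camera.
  - The wrist camera looked about 1° off, so I relied on the setter's position relative to the hole in the same picture.

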